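# Pick the empties out of a display stand by weight

## Task

Two of the four identical aluminium bottles leaning in the light-bar display stand are empty: heft them to find out which, and drop the two empties into the wooden crate. Leave each full bottle leaning in the slot where you found it, and do not shift or knock over the scales, the beaker or the spray bottle.

Things in the scene. Friction and masses are not known exactly. Their poses are not given: they have to be found in the camera images.
- bottle_a: one of four look-alike bottles: aluminium body 56 mm in diameter, 90 mm tall, shoulder up to 107 mm, black cap 34 mm in diameter from 111 to 145 mm (the top). Origin: centre of the underside; z runs along the axis to the cap. Two are empty (0.055 to 0.09 kg), two full (0.30 to 0.42 kg); which slots hold the empties varies. Leans in a slot of the stand.
- bottle_b: one of four look-alike bottles: aluminium body 56 mm in diameter, 90 mm tall, shoulder up to 107 mm, black cap 34 mm in diameter from 111 to 145 mm (the top). Origin: centre of the underside; z runs along the axis to the cap. Two are empty (0.055 to 0.09 kg), two full (0.30 to 0.42 kg); which slots hold the empties varies. Leans in a slot of the stand.
- bottle_c: one of four look-alike bottles: aluminium body 56 mm in diameter, 90 mm tall, shoulder up to 107 mm, black cap 34 mm in diameter from 111 to 145 mm (the top). Origin: centre of the underside; z runs along the axis to the cap. Two are empty (0.055 to 0.09 kg), two full (0.30 to 0.42 kg); which slots hold the empties varies. Leans in a slot of the stand.
- bottle_d: one of four look-alike bottles: aluminium body 56 mm in diameter, 90 mm tall, shoulder up to 107 mm, black cap 34 mm in diameter from 111 to 145 mm (the top). Origin: centre of the underside; z runs along the axis to the cap. Two are empty (0.055 to 0.09 kg), two full (0.30 to 0.42 kg); which slots hold the empties varies. Leans in a slot of the stand.
- stand: fixed wooden display stand, 360 mm wide (y), foot x -30 to +95 mm; origin: on the table, mid-width. Four slots 78 mm apart, 64 mm wide between 14 mm dividers that reach 50 mm up the bottle. Bottle tops lean 35 degrees from vertical towards the stand's -x (about towards the robot) on a 14 mm panel that reaches 75 mm up the bottle
- bar (a point): middle of the underside of the stand's fixed steel light bar (stand x -4, z 258 mm): 32 mm deep (x), 366 mm long (y), 18 mm high, on posts 14 by 10 mm at its ends (x 0, y +-178 mm). It leaves no room for a vertical gripper over the caps, but clears a tool that comes in along a bottle's axis
- slot1 (a point): seat of slot 1 of the stand: where the centre of the underside of a bottle rests (stand x 40, y -117, z 34 mm); axes of the stand (z up), so a seated bottle leans 35 degrees from this z towards its -x
- slot2 (a point): seat of slot 2 of the stand: where the centre of the underside of a bottle rests (stand x 40, y -39, z 34 mm); axes of the stand (z up), so a seated bottle leans 35 degrees from this z towards its -x
- slot3 (a point): seat of slot 3 of the stand: where the centre of the underside of a bottle rests (stand x 40, y 39, z 34 mm); axes of the stand (z up), so a seated bottle leans 35 degrees from this z towards its -x
- slot4 (a point): seat of slot 4 of the stand: where the centre of the underside of a bottle rests (stand x 40, y 117, z 34 mm); axes of the stand (z up), so a seated bottle leans 35 degrees from this z towards its -x
- crate: fixed open wooden crate for empties, 180 (x) by 200 (y) by 70 mm high, walls and floor 8 mm; origin: centre of its underside. It stands left or right of the stand, nearer to the robot
- scales: flat black pocket scales with a round steel pan, 110 (x) by 170 (y) by 28 mm high; origin: centre of the underside; bystander, to be left alone
- beaker: glass beaker, 68 mm in diameter, 80 mm high; origin: centre of the underside; bystander in front of the stand, to be left alone
- spray: clear spray bottle with a black pump, 48 mm in diameter, 144 mm high; origin: centre of the underside; bystander beyond the crate, to be left alone
There are look-alikes about, which are no part of the job. What is shaped like the bottle_a but blue is not meant.

How it is judged:
By the outcome, as a careful person would: the job done as asked, in the order asked, and still so for the second after the job is handed in, with the robot touching nothing.
It also fails if it takes over 72 s, if anything falls off the work surface, if the arm or the gripper's body presses on something with over 40 N, if the wrist force passes 120 N, or if a joint passes its speed limit or range.

## Robot

A 7-joint arm with a two-finger parallel gripper is mounted at the origin on the work surface. World frame = base frame: x ahead of the robot, y to its left, z up, the work surface at z = 0. Lengths are in mm, angles in rad, forces in N, time in s.
With the tool pointing down it reaches from about 400 to 875 mm from the base axis. Payload 4.4 kg.
Tool frame: the origin (TCP) lies at the very end of the fingers, on their centre line; the grasp point (between the pads) lies 19 mm behind it (ctrl.grasp_offset is the distance from the TCP to the grasp point, in mm); z points along the fingers, y is the line along which they close (so a half turn about z gives the same grasp; the last joint's range is limited). The gripper opens to 85 mm and grips with 20 to 120 N. Pads are 22 mm wide; open, the fingers measure 114 mm over their backs; the gripper's body (76 mm by 85 mm) begins 54 mm behind the grasp point. The pads swing forward as they close: fully open they stand 13 mm farther back than shut.
Start: joints at [1.103, 0.628, 0.038, 1.517, -0.027, 0.996, -0.02], TCP at [254.227, -598.236, 231.313] pointing down, gripper open.
Joint ranges: [-3.06, 3.06], [-0.37, 2.12], [-1.25, 1.32], [0.18, 2.47], [-1.1, 4.24], [0.23, 1.98], [-2.94, 2.94]. Speed limits (rad/s): [2.57, 2.57, 3.14, 3.14, 3.14, 3.14, 3.14].

## Interface

Orientations are given as [roll, pitch, yaw] about the fixed x, y, z axes, in that order (R = Rz(yaw) Ry(pitch) Rx(roll)).
In Python, from cell import status, cams, ctrl gives the robot as it stands.
- The arm moves only by the tool move_arm, never from a script. Its argument "plan" is a list of rows, each a list of 3 entries, a list of its own where there are three numbers: the shift along the world's x, y, z in mm, then the turn, a rotation vector about the world's x, y, z in degrees, then the opening, from 0 (shut) to 1 (fully open). In form: [[[x, y, z], [wx, wy, wz], gripper], ...]. A call has 1 to 10 rows; each row shifts and turns the commanded pose from where the row before left it; what a row does not reach is not made up. A row lasts 1/8 s, in which the tool goes at most 62.5 mm and 10.7 degrees, less where a joint would pass 70% of its speed; a pose out of reach is approached as far as the arm can. A call with a gripper value outside its range is refused whole. The fingers move at their own pace and stop on an object; the grip force is fixed at half the most. Time passes only in rows, so rows that do not move let the fingers close. It gives the time, the measured TCP pose, the force, the opening and the grip force at its end, in the units of the state.
- status.read_state(): the state, without advancing time (a new reading comes with each control period).
- cams.get_image(name): name is "side" or "top" or "wrist"; returns the picture (400x640x3 uint8, blue, green, red); there is no depth.
- cams.camera_params(name): a dict with "K" (3x3 intrinsics, pixels), "pose" (4x4, takes a point from camera to world coordinates); the wrist camera has in their place "tool_from_camera" (4x4, takes a point from camera to tool coordinates, whose origin is the TCP and whose axes are the flange's). Camera axes: x right, y down, z forward; pixel columns grow to the right and rows downward; lengths in mm; the calibration is good to about 2 mm. A picture is of the moment at which its call begins: read the wrist's pose just before it. camera_params takes no time and is no camera call.
- ctrl.finish_job(): hands the job in; it is judged then, once.
The state is a dict: "clock": time; "qpos": joint angles; "qd": joint speeds; "tau": joint torques, N m; "eef_pos": TCP position; "tool_rot": TCP orientation; "force": force on the tool from outside, world axes, zero at the start; "torque": the same for the moment, N m; "width": finger opening in mm; "gripper_force": force on a finger pad.
Only numpy, scipy, OpenCV 4.12 (cv2) and the standard library are available. Lean on these libraries where they do the work, as an engineer would, in place of code of your own. Each camera call takes 0.05 s, during which the arm holds its last target. There are 200 camera calls.

## Working session

There is one attempt and no reset: what is moved stays moved. The work goes in short steps, Python scripts to look and compute and a tool call to move; the robot and the scene stay as the last step left them, time stands still between calls to the robot, and variables do not carry over. Pictures are saved under pics/ and viewed, at most 10 in all, crops included, and the job is handed in when it is done.

Besides the shell and the picture viewer there is one more tool, called after "Emit:" by a JSON object that holds its "name" and its "arguments", one argument or row to a line. move_arm: Moves the arm, as the interface text tells. Its arguments: {"type":"object","properties":{"plan":{"type":"array","items":{"type":"array"}}},"required":["plan"]}

```bash
mkdir -p pics; ls; python3 - <<'E'
from cell import status,cams,ctrl
import cv2,numpy as np
s=status.read_state();print({k:np.round(v,3).tolist() for k,v in s.items()},ctrl.grasp_offset)
for n in("side","top"):
    cv2.imwrite(f"pics/{n}0.png",cams.get_image(n));p=cams.camera_params(n);print(n,np.round(p["K"],1).tolist(),np.round(p["pose"],3).tolist())
print(cams.camera_params("wrist"))
E
```

```text
pics
{'clock': 0.0, 'qpos': [1.103, 0.629, 0.038, 1.518, -0.027, 0.996, -0.02], 'qd': [0.0, -0.0, -0.001, -0.0, -0.002, 0.001, -0.0], 'tau': [-0.0, -56.34, 1.226, -19.345, 0.011, 0.011, 0.0], 'eef_pos': [253.969, -597.64, 230.378], 'tool_rot': [-3.14, -0.0, 0.402], 'force': [0.74, 0.629, 0.652], 'torque': [-0.032, -0.016, 0.005], 'gripper_force': 0.0, 'width': 85.603} 18.700000000000003
side [[453.5, 0.0, 325.6], [0.0, 453.5, 201.2], [0.0, 0.0, 1.0]] [[-0.841, 0.396, -0.368, 999.369], [0.541, 0.621, -0.567, 729.409], [0.004, -0.676, -0.737, 1108.165], [0.0, 0.0, 0.0, 1.0]]
top [[434.1, 0.0, 309.4], [0.0, 434.1, 198.0], [0.0, 0.0, 1.0]] [[-0.005, -0.991, 0.132, 420.631], [-1.0, 0.007, 0.015, -6.103], [-0.015, -0.132, -0.991, 1188.353], [0.0, 0.0, 0.0, 1.0]]
{'K': array([[314.04584386,   0.        , 318.0021573 ],
       [  0.        , 314.04584386, 199.42131063],
       [  0.        ,   0.        ,   1.        ]]), 'tool_from_camera': array([[ 7.76479571e-04, -9.65801476e-01, -2.59281519e-01,
         6.49799521e+01],
       [ 9.99999613e-01,  6.42880541e-04,  6.00059334e-04,
        -6.59613611e-01],
       [-4.12851146e-04, -2.59281885e-01,  9.65801602e-01,
        -1.41635360e+02],
       [ 0.00000000e+00,  0.00000000e+00,  0.00000000e+00,
         1.00000000e+00]])}
```

View pics/top0.png

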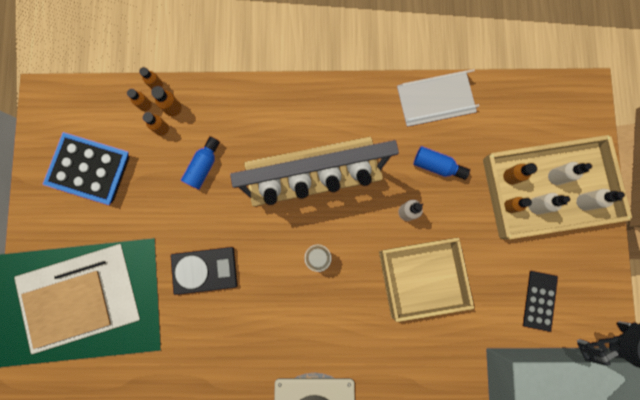

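View pics/side0.png

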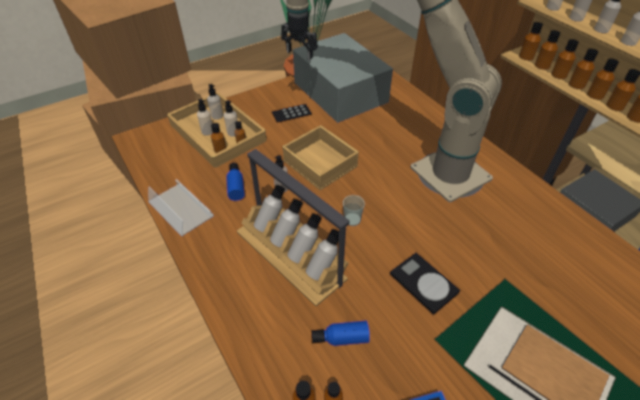

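The top view shows the bar from (233,180) to (397,150), and four caps under it at about (270,196), (302,190), (333,183) and (364,176). The crate is at (427,280), the beaker at (318,258), the spray at (411,210) and the scales at (204,270).

Look-alikes in the top view:
- Blue bottles at (201,163) and (441,163): wrong colour.
- White and amber bottles in the tray around (520-600,170-205), and amber bottles at (155,100): not in the stand.

I choose the four aluminium bottles in the light-bar stand, and check them in a close crop.

```bash
cat > h.py <<'E'
import numpy as np,cv2
from cell import status,cams,ctrl
def ray(n,u,v,z):
    p=cams.camera_params(n);T=p["pose"];d=T[:3,:3]@np.linalg.inv(p["K"])@[u,v,1];o=T[:3,3]
    return o+d*(z-o[2])/d[2]
def proj(n,P):
    p=cams.camera_params(n);c=np.linalg.inv(p["pose"])@np.append(P,1);q=p["K"]@c[:3];return q[:2]/q[2]
E
python3 - <<'E'
from h import *
a=cv2.imread("pics/top0.png");b=cv2.imread("pics/side0.png")
c=cv2.resize(a[130:330,160:480],None,fx=2.5,fy=2.5,interpolation=cv2.INTER_CUBIC)
cv2.imwrite("pics/top_crop.png",c)
# bar in the top view: dark grey
hsv=cv2.cvtColor(a,cv2.COLOR_BGR2HSV)
m=((hsv[...,1]<70)&(hsv[...,2]<110)).astype(np.uint8)
m[:, :225]=0;m[:,402:]=0;m[:135]=0;m[215:]=0
n,l,st,ce=cv2.connectedComponentsWithStats(m)
i=1+np.argmax(st[1:,4]);print(st[i]);
ys,xs=np.where(l==i)
up=[(x,ys[xs==x].min()) for x in range(240,390)];f=np.polyfit(*zip(*up),1)
x0,x1=xs.min(),xs.max();print(x0,x1,f)
A=ray("top",x0,f[0]*x0+f[1],276);B=ray("top",x1+1,f[0]*(x1+1)+f[1],276)
print(A,B,np.linalg.norm(A-B),(A+B)/2,np.degrees(np.arctan2(-(A-B)[0],(A-B)[1])))
# crate: wood lighter colour mask inspection
print([a[y,x].tolist() for x,y in((427,270),(385,280),(427,245),(350,300))])
E
```

```text
[ 231  141  167   55 2421]
231 397 [-2.04325526e-01  2.21580378e+02]
[593.91099899 175.00065355 276.        ] [ 665.71034059 -183.92510381  276.        ] 366.0366713207111 [629.81066979  -4.46222513 276.        ] 11.312110523626792
[[117, 180, 209], [62, 99, 123], [112, 172, 198], [59, 117, 170]]
```

View pics/top_crop.png

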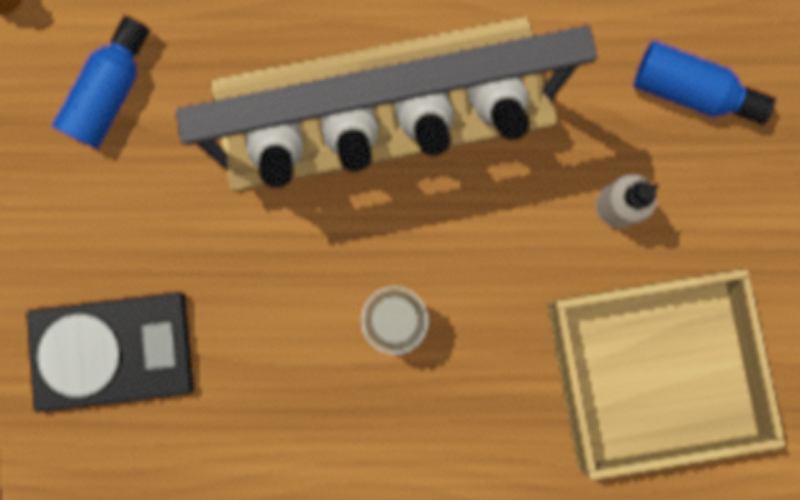

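The crop confirms four silver bottles with black caps leaning under the bar, and the fitted bar length of 366 mm matches the description. The crate rim corners in the crop are at about (556,303), (746,272), (783,443) and (592,477).

```bash
cat >> h.py <<'E'
from scipy.spatial.transform import Rotation as Ro
psi=np.radians(11.3);O=np.array([618.,-6.8,0]);RS=Ro.from_euler('z',psi).as_matrix()
s,c=np.sin(np.radians(35)),np.cos(np.radians(35))
u=RS@[-s,0,c]; w=RS@[c,0,s]; ys=RS@[0,1,0]
def onb(k,t): return O+RS@[40,(-117,-39,39,117)[k-1],34]+u*t
RT=np.column_stack([-w,np.cross(-u,-w),-u])
E
python3 - <<'E'
from h import *
P=[ray("top",160+x/2.5,130+y/2.5,70) for x,y in((556,303),(746,272),(783,443),(592,477))]
print(np.round(P),np.mean(P,0),[np.linalg.norm(P[i]-P[i-1]) for i in range(4)])
for n,xy in(("beaker",(317.5,258)),("spray",(411,210)),("scales",(204,270))): print(n,ray("top",*xy,30))
for n in("top","side"):
    a=cv2.imread(f"pics/{n}0.png")
    for k in(1,2,3,4):
        for t,col in((0,(0,0,255)),(111,(0,255,0)),(145,(255,0,255))):
            q=proj(n,onb(k,t));cv2.circle(a,tuple(np.round(q*8).astype(int)),8,col,-1,shift=3)
    for p in([-20,183,258],[-20,-183,258],[12,183,276],[12,-183,276],[95,180,0],[95,-180,0]):
        cv2.circle(a,tuple(np.round(proj(n,O+RS@p)*8).astype(int)),8,(255,255,0),-1,shift=3)
    q=a[130:230,220:420] if n=="top" else a[140:310,225:365]
    cv2.imwrite(f"pics/chk_{n}.png",cv2.resize(q,None,fx=3.5,fy=3.5))
i=[cv2.imread(f"pics/chk_{n}.png") for n in("top","side")]
h=np.vstack([cv2.copyMakeBorder(x,0,0,0,700-x.shape[1],0) for x in i]);cv2.imwrite("pics/chk.png",cv2.resize(h,None,fx=.63,fy=.63))
R0=Ro.from_euler('xyz',[-3.14,0,.402]).as_matrix()
print(RT,Ro.from_matrix(RT).as_euler('xyz'),np.degrees(Ro.from_matrix(RT@R0.T).as_rotvec()))
for k in(1,2,3,4):print(k,onb(k,114),onb(k,190))
E
```

```text
[[ 431. -175.   70.]
 [ 461. -370.   70.]
 [ 291. -398.   70.]
 [ 258. -206.   70.]] [ 360.28028957 -287.31500683   70.        ] [np.float64(175.49710381208178), np.float64(196.81003822388578), np.float64(172.92596911893594), np.float64(194.29723804986907)]
beaker [414.27105876  -9.68254661  30.        ]
spray [ 540.13691045 -260.44538564   30.        ]
scales [384.28799863 290.557494    30.        ]
[[-8.03272502e-01 -1.95946144e-01  5.62457461e-01]
 [-1.60509685e-01  9.80614659e-01  1.12390091e-01]
 [-5.73576436e-01 -1.38777878e-17 -8.19152044e-01]] [-3.14159265  0.61086524 -2.94437045] [-48.70213459 -15.17943194 160.94846481]
1 [ 616.03013463 -126.50653967  127.38333305] [ 573.28336757 -135.0481866   189.63888841]
2 [600.74633538 -50.0185963  127.38333305] [557.99956832 -58.56024323 189.63888841]
3 [585.46253613  26.46934706 127.38333305] [542.71576907  17.92770014 189.63888841]
4 [570.17873688 102.95729043 127.38333305] [527.43196982  94.4156435  189.63888841]
```

View pics/chk.png

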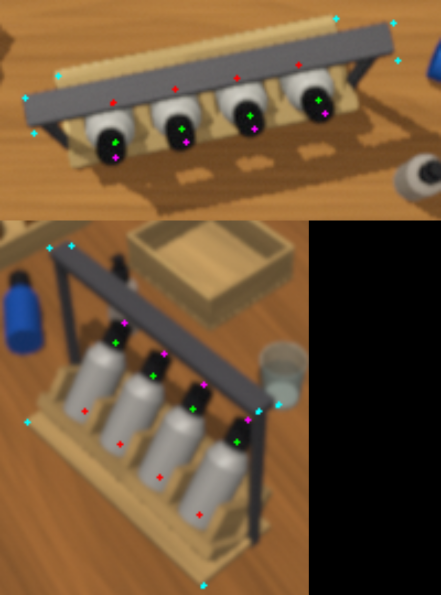

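The overlay is consistent with the bar and foot corners. The caps may be a few mm off, so I will check them with the wrist camera from the hover pose.

Emit:
{"name": "move_arm", "arguments": {
  "plan": [
    [[10,20,20],[-2.9,-0.9,9.5],0.7],
    [[17,27,10],[-2.9,-0.9,9.5],0.7],
    [[17,27,10],[-2.9,-0.9,9.5],0.7],
    [[17,27,10],[-2.9,-0.9,9.5],0.7],
    [[17,27,0],[-2.9,-0.9,9.5],0.7],
    [[17,27,0],[-2.9,-0.9,9.5],0.7],
    [[17,27,0],[-2.9,-0.9,9.5],0.7],
    [[17,27,0],[-2.9,-0.9,9.5],0.7],
    [[17,27,0],[-2.9,-0.9,9.5],0.7],
    [[17,27,0],[-2.9,-0.9,9.5],0.7]
  ]
}}

```text
clock: 1.35
eef_pos: [417.4, -333.9, 281.1]
tool_rot: [2.854, 0.378, 2.045]
force: [0.8, -0.1, -0.3]
width: 60.1
gripper_force: 0.0
```

```bash
cat >> h.py <<'E'
def where():
    S=status.read_state();R=Ro.from_euler('xyz',S["tool_rot"]).as_matrix();return S,S["eef_pos"],R
def go(target,R=RT):
    S,p,r=where();print("t",S["clock"],"pos",np.round(p,1),"shift",np.round(target-p,1),"turn",np.round(np.degrees(Ro.from_matrix(R@r.T).as_rotvec()),1),"q",np.round(S["qpos"],2),"F",np.round(S["force"],2),"w",round(S["width"],1))
E
python3 -c "
from h import *
go(onb(1,230))"
```

```text
t 1.35 pos [ 417.4 -333.9  281.1] shift [133.4 194.4 -58.7] turn [-19.9  -6.   65.5] q [ 1.17  0.27 -0.57  2.17  0.16  0.28  1.03] F [ 0.8  -0.11 -0.28] w 60.1
```

Emit:
{"name": "move_arm", "arguments": {
  "plan": [
    [[19,28,0],[-2.8,-0.9,9.4],0.65],
    [[19,28,0],[-2.8,-0.9,9.4],0.65],
    [[19,28,-10],[-2.8,-0.9,9.4],0.65],
    [[19,28,-10],[-2.8,-0.9,9.4],0.65],
    [[19,28,-10],[-2.8,-0.9,9.4],0.65],
    [[19,28,-14],[-2.8,-0.9,9.4],0.65],
    [[19,26,-14],[-2.8,-0.9,9.4],0.65],
    [[0,0,0],[0,0,0],0.65]
  ]
}}

```text
clock: 2.35
eef_pos: [530.1, -165.1, 222.9]
tool_rot: [3.084, 0.586, -3.126]
force: [-0.2, -0.2, -0.2]
width: 55.5
gripper_force: 0.0
```

```bash
python3 - <<'E'
from h import *
go(onb(1,230))
S,p,R=where();im=cams.get_image("wrist");c=cams.camera_params("wrist")
T=np.eye(4);T[:3,:3]=R;T[:3,3]=p;T=T@c["tool_from_camera"]
np.save("wT.npy",T)
def pw(P):
    q=c["K"]@(np.linalg.inv(T)@np.append(P,1))[:3];return q[:2]/q[2]
print([np.round(pw(onb(k,145))).tolist() for k in(1,2,3,4)])
cv2.imwrite("pics/w1.png",im)
E
```

```text
t 2.35 pos [ 530.1 -165.1  222.9] shift [20.7 25.6 -0.5] turn [-2.5 -1.7  8.5] q [ 1.17  0.58 -1.06  2.26  1.6   0.25  0.41] F [-0.18 -0.23 -0.19] w 55.5
[[352.0, 224.0], [451.0, 212.0], [554.0, 199.0], [663.0, 185.0]]
```

View pics/w1.png

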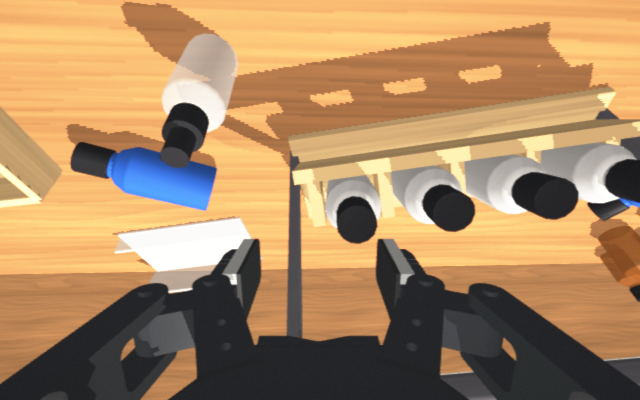

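The wrist view shows the cap tops at (357,224), (452,210) and (557,197), against predicted (352,224), (451,212) and (554,199). The model is good to about 2 mm, with caps about 2 mm towards +y of the stand.

Emit:
{"name": "move_arm", "arguments": {
  "plan": [
    [[10,13,0],[-1.2,-0.8,4.2],0.65],
    [[11,14,0],[-1.3,-0.9,4.3],0.65],
    [[14,3,-20],[0,0,0],0.65],
    [[14,3,-20],[0,0,0],0.65],
    [[0,0,0],[0,0,0],0.65]
  ]
}}

```text
clock: 3.02
eef_pos: [578.4, -134.3, 183.0]
tool_rot: [3.141, 0.611, -2.95]
force: [-0.9, 0.0, 0.6]
width: 55.4
gripper_force: 0.0
```

```bash
sed -i 's/^O=.*//; s/O=np.array(\[618.,-6.8,0\])/O=np.array([617.6,-4.8,0])/' h.py; python3 -c "
from h import *
go(onb(1,114))"
```

```text
t 3.025 pos [ 578.4 -134.3  183. ] shift [ 37.2   9.8 -55.6] turn [-0.  -0.   0.3] q [ 1.07  0.75 -1.1   2.23  1.86  0.39  0.31] F [-0.92  0.04  0.62] w 55.4
```

Emit:
{"name": "move_arm", "arguments": {
  "plan": [
    [[12,4,-18],[0,0,0.3],0.65],
    [[12,3,-19],[0,0,0],0.65],
    [[13,3,-19],[0,0,0],0.65],
    [[0,0,0],[0,0,0],0.65],
    [[0,0,0],[0,0,0],0],
    [[0,0,0],[0,0,0],0],
    [[0,0,0],[0,0,0],0],
    [[0,0,0],[0,0,0],0]
  ]
}}

```text
clock: 4.03
eef_pos: [615.5, -124.1, 129.4]
tool_rot: [-3.137, 0.613, -2.94]
force: [-5.1, -1.4, 7.3]
width: 32.4
gripper_force: 59.2
```

```bash
python3 -c "
from h import *
go(onb(1,114))
print(status.read_state()['gripper_force'],status.read_state()['torque'])"
```

```text
t 4.025 pos [ 615.5 -124.1  129.4] shift [ 0.1 -0.4 -2. ] turn [ 0.2  0.2 -0.1] q [ 0.99  0.92 -1.09  2.18  2.02  0.53  0.22] F [-5.1  -1.45  7.25] w 32.4
59.205856919288635 [-0.1785346   0.65610524 -0.14585609]
```

Emit:
{"name": "move_arm", "arguments": {
  "plan": [
    [[-4,-1,9],[0,0,0],0],
    [[-5,-1,9],[0,0,0],0],
    [[0,0,0],[0,0,0],0],
    [[0,0,0],[0,0,0],0]
  ]
}}

```text
clock: 4.53
eef_pos: [606.7, -126.0, 145.8]
tool_rot: [-3.139, 0.612, -2.941]
force: [0.8, 0.1, -2.6]
width: 32.5
gripper_force: 60.6
```

```bash
cat >> h.py <<'E'
def heft(n=5):
    f=[]
    for i in range(n):
        S=status.read_state();f.append(np.r_[S["force"],S["torque"]]);cams.get_image("wrist")
    print("F",np.round(np.mean(f,0),2),"sd",np.round(np.std(f,0),2))
E
python3 -c "
from h import *
heft();go(onb(1,114))"
```

```text
F [ 0.31 -0.18 -3.22 -0.21  1.12 -0.02] sd [0.47 0.19 0.43 0.01 0.02 0.01]
t 4.775 pos [ 606.9 -125.5  145.6] shift [  8.7   1.  -18.2] turn [ 0.1  0.1 -0.1] q [ 1.01  0.88 -1.1   2.19  1.97  0.49  0.25] F [-0.32  0.3  -3.33] w 32.7
```

Slot 1 reads about -3.2 N, so it is full. I put it back and go to slot 2.

Emit:
{"name": "move_arm", "arguments": {
  "plan": [
    [[5,1,-9],[0,0,0],0],
    [[4,1,-9],[0,0,0],0],
    [[0,0,0],[0,0,0],0],
    [[0,0,0],[0,0,0],0.65],
    [[0,0,0],[0,0,0],0.65],
    [[0,0,0],[0,0,0],0.65],
    [[-13,-3,19],[0,0,0],0.65],
    [[-13,-2,19],[0,0,0],0.65],
    [[-13,-3,19],[0,0,0],0.65],
    [[0,0,0],[0,0,0],0.65]
  ]
}}

```text
clock: 6.02
eef_pos: [577.0, -132.3, 186.0]
tool_rot: [-3.136, 0.613, -2.939]
force: [0.6, -0.8, -0.9]
width: 55.7
gripper_force: 0.0
```

```bash
python3 -c "
from h import *
cv2.imwrite('pics/w2.png',cams.get_image('wrist'))
go(onb(2,180))"
```

```text
t 6.075 pos [ 577.2 -132.2  185.3] shift [-14.   76.8  -3.9] turn [ 0.2  0.1 -0.1] q [ 1.07  0.75 -1.1   2.23  1.86  0.39  0.31] F [ 0.52  0.63 -0.38] w 55.4
```

View pics/w2.png

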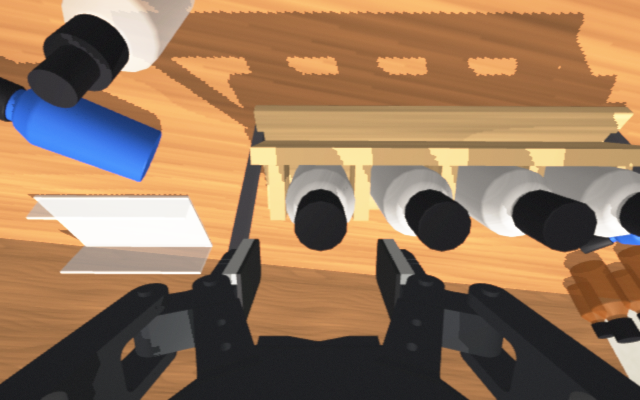

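The slot 1 bottle is seated between its dividers, with its cap at (320,220). On to slot 2.

Emit:
{"name": "move_arm", "arguments": {
  "plan": [
    [[-5,26,0],[0,0,0],0.65],
    [[-5,26,0],[0,0,0],0.65],
    [[-4,25,-4],[0,0,0],0.65],
    [[12,2,-17],[0,0,0],0.65],
    [[12,2,-17],[0,0,0],0.65],
    [[12,3,-17],[0,0,0],0.65],
    [[0,0,0],[0,0,0],0.65],
    [[0,0,0],[0,0,0],0],
    [[0,0,0],[0,0,0],0],
    [[0,0,0],[0,0,0],0]
  ]
}}

```text
clock: 7.32
eef_pos: [598.7, -47.6, 130.3]
tool_rot: [-3.139, 0.612, -2.94]
force: [-1.0, 0.7, 0.2]
width: 32.3
gripper_force: 59.7
```

```bash
python3 -c "
from h import *
go(onb(2,114))"
```

```text
t 7.325 pos [598.7 -47.6 130.3] shift [ 1.6 -0.4 -2.9] turn [ 0.1  0.1 -0.2] q [ 0.86  0.92 -1.14  2.28  2.1   0.68 -0.02] F [-1.02  0.72  0.22] w 32.3
```

Emit:
{"name": "move_arm", "arguments": {
  "plan": [
    [[-4,-1,9],[0,0,0],0],
    [[-5,-1,9],[0,0,0],0],
    [[0,0,0],[0,0,0],0],
    [[0,0,0],[0,0,0],0]
  ]
}}

```text
clock: 7.82
eef_pos: [589.7, -50.2, 147.8]
tool_rot: [-3.139, 0.612, -2.941]
force: [-0.3, 1.0, -4.0]
width: 32.4
gripper_force: 60.5
```

```bash
python3 -c "
from h import *
heft();go(onb(2,180))
print(u*75)"
```

```text
F [-0.29  0.34 -4.07 -0.25  1.22  0.  ] sd [0.53 0.49 0.27 0.03 0.03 0.03]
t 8.075 pos [589.9 -49.6 147.6] shift [-26.7  -5.9  33.9] turn [ 0.1  0.1 -0.1] q [ 0.88  0.87 -1.15  2.29  2.06  0.64 -0.  ] F [-0.68 -0.68 -3.55] w 32.2
[-42.1843096   -8.42925683  61.43640332]
```

Slot 2 is full too (about -4.1 N). I put it back and go to slot 3.

Emit:
{"name": "move_arm", "arguments": {
  "plan": [
    [[5,1,-9],[0,0,0],0],
    [[4,1,-9],[0,0,0],0],
    [[0,0,0],[0,0,0],0],
    [[0,0,0],[0,0,0],0.65],
    [[0,0,0],[0,0,0],0.65],
    [[0,0,0],[0,0,0],0.65],
    [[-13,-3,19],[0,0,0],0.65],
    [[-13,-2,19],[0,0,0],0.65],
    [[-13,-3,19],[0,0,0],0.65],
    [[0,0,0],[0,0,0],0.65]
  ]
}}

```text
clock: 9.32
eef_pos: [560.0, -56.1, 188.1]
tool_rot: [-3.136, 0.614, -2.939]
force: [0.2, -0.6, 0.2]
width: 55.6
gripper_force: 0.0
```

```bash
python3 -c "
from h import *
go(onb(3,178))"
```

```text
t 9.325 pos [560.  -56.1 188.1] shift [-11.   77.4  -8.3] turn [ 0.2  0.2 -0.1] q [ 0.94  0.73 -1.17  2.33  1.98  0.54  0.02] F [ 0.2  -0.59  0.21] w 55.6
```

Emit:
{"name": "move_arm", "arguments": {
  "plan": [
    [[-4,26,0],[0,0,0],0.65],
    [[-4,26,-4],[0,0,0],0.65],
    [[-3,25,-4],[0,0,0],0.65],
    [[12,2,-17],[0,0,0],0.65],
    [[12,2,-17],[0,0,0],0.65],
    [[12,3,-17],[0,0,0],0.65],
    [[0,0,0],[0,0,0],0.65],
    [[0,0,0],[0,0,0],0],
    [[0,0,0],[0,0,0],0],
    [[0,0,0],[0,0,0],0]
  ]
}}

```text
clock: 10.58
eef_pos: [584.8, 28.1, 128.3]
tool_rot: [-3.139, 0.613, -2.94]
force: [-1.8, 0.2, 1.9]
width: 32.3
gripper_force: 59.5
```

```bash
python3 -c "
from h import *
go(onb(3,114))"
```

```text
t 10.575 pos [584.8  28.1 128.3] shift [ 0.3  0.4 -1. ] turn [ 0.1  0.1 -0.1] q [ 0.67  0.9  -1.13  2.34  2.13  0.8  -0.24] F [-1.84  0.17  1.87] w 32.3
```

Emit:
{"name": "move_arm", "arguments": {
  "plan": [
    [[-4,-1,9],[0,0,0],0],
    [[-5,-1,9],[0,0,0],0],
    [[0,0,0],[0,0,0],0],
    [[0,0,0],[0,0,0],0]
  ]
}}

```text
clock: 11.08
eef_pos: [576.0, 26.1, 146.1]
tool_rot: [-3.139, 0.612, -2.941]
force: [-0.2, 0.1, -0.7]
width: 32.2
gripper_force: 59.6
```

```bash
python3 -c "
from h import *
heft();go(onb(3,230))
"
```

```text
F [ 0.4   0.09 -0.59 -0.15  0.74 -0.  ] sd [0.41 0.27 0.27 0.04 0.02 0.04]
t 11.325 pos [575.9  26.4 145.6] shift [-56.1 -10.9  76.8] turn [ 0.1  0.1 -0.1] q [ 0.68  0.85 -1.15  2.35  2.09  0.76 -0.23] F [-0.41  0.5  -1.35] w 32.3
```

Slot 3 reads about -0.6 N, so it is empty. I extract it along its axis, turn it upright and carry it to the far half of the crate.

Emit:
{"name": "move_arm", "arguments": {
  "plan": [
    [[-13,-3,19],[0,0,0],0],
    [[-13,-2,20],[0,0,0],0],
    [[-14,-3,20],[0,0,0],0],
    [[-14,-3,20],[0,0,0],0],
    [[-30,-10,20],[-1.4,6.9,0],0],
    [[-25,-30,15],[-1.4,6.9,0],0],
    [[-20,-35,5],[-1.4,6.9,0],0],
    [[-15,-35,0],[-1.4,6.9,0],0],
    [[-10,-35,0],[-1.4,6.9,0],0],
    [[-10,-35,0],[0,0,0],0]
  ]
}}

```text
clock: 12.58
eef_pos: [450.3, -142.1, 229.2]
tool_rot: [-3.081, 0.166, -2.929]
force: [-0.2, -0.0, -0.5]
width: 32.5
gripper_force: 59.8
```

```bash
echo "
RD=Ro.from_rotvec(np.radians(35)*ys).as_matrix()@RT
C=np.array([360,-287,0.])" >>h.py; python3 -c "
from h import *
go(C+[7,-44,125],RD)
"
```

```text
t 12.575 pos [ 450.3 -142.1  229.2] shift [ -83.3 -188.9 -104.2] turn [ 1.5 10.  -0.6] q [ 1.08  0.53 -1.18  2.13  0.78  0.76  1.21] F [-0.23 -0.02 -0.51] w 32.5
```

Emit:
{"name": "move_arm", "arguments": {
  "plan": [
    [[-15,-36,0],[0.5,3.3,0],0],
    [[-17,-38,0],[0.5,3.3,0],0],
    [[-17,-38,0],[0.5,3.4,-0.5],0],
    [[-17,-38,0],[0,0,0],0],
    [[-17,-38,0],[0,0,0],0],
    [[0,0,-20],[0,0,0],0],
    [[0,0,0],[0,0,0],0]
  ]
}}

```text
clock: 13.45
eef_pos: [364.2, -328.8, 207.1]
tool_rot: [3.139, -0.003, -2.943]
force: [0.3, -0.2, -0.5]
width: 32.4
gripper_force: 59.9
```

```bash
python3 -c "
from h import *
go(C+[7,-44,125],RD)
"
```

```text
t 13.45 pos [ 364.2 -328.8  207.1] shift [  2.8  -2.2 -82.1] turn [-0.1 -0.2 -0.1] q [ 1.4   0.68 -1.14  1.96  0.74  1.01  1.67] F [ 0.25 -0.15 -0.47] w 32.4
```

Emit:
{"name": "move_arm", "arguments": {
  "plan": [
    [[1,-1,-25],[0,0,0],0],
    [[1,-1,-25],[0,0,0],0],
    [[0,0,-20],[0,0,0],0],
    [[0,0,-9],[0,0,0],0],
    [[0,0,-3],[0,0,0],0],
    [[0,0,0],[0,0,0],0]
  ]
}}

```text
clock: 14.2
eef_pos: [367.7, -331.8, 127.0]
tool_rot: [-3.141, -0.001, -2.943]
force: [-0.2, -0.1, -1.9]
width: 32.4
gripper_force: 59.9
```

```bash
python3 -c "
from h import *
go(C+[7,-44,125],RD)
a=cams.get_image('side');cv2.imwrite('pics/s2.png',cv2.resize(a[60:260,180:420],None,fx=3,fy=3))
"
```

```text
t 14.2 pos [ 367.7 -331.8  127. ] shift [-0.7  0.8 -2. ] turn [ 0.1 -0.  -0.1] q [ 1.31  0.78 -1.02  2.03  0.9   0.87  1.55] F [-0.18 -0.1  -1.92] w 32.4
```

View pics/s2.png

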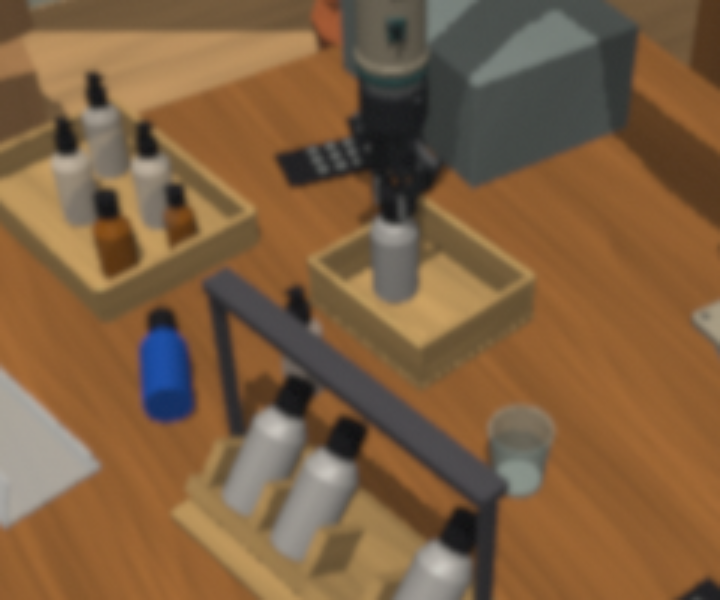

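The side view shows the bottle upright inside the crate in its far half, and slot 3 empty. I lower it a little more until it touches, then release.

Emit:
{"name": "move_arm", "arguments": {
  "plan": [
    [[0,0,-3],[0,0,0],0],
    [[0,0,0],[0,0,0],0]
  ]
}}

```text
clock: 14.5
eef_pos: [368.0, -332.2, 125.3]
tool_rot: [-3.139, -0.0, -2.944]
force: [-2.7, 0.8, 13.2]
width: 32.0
gripper_force: 61.4
```

Emit:
{"name": "move_arm", "arguments": {
  "plan": [
    [[0,0,0.5],[0,0,0],0.65],
    [[0,0,0],[0,0,0],0.65],
    [[0,0,0],[0,0,0],0.65],
    [[0,0,30],[0,0,0],0.65],
    [[0,0,50],[0,0,0],0.65],
    [[0,30,20],[0,0,0],0.65],
    [[0,45,0],[0,0,0],0.65],
    [[5,45,0],[0,0,0],0.65],
    [[10,45,0],[0,0,0],0.65],
    [[10,45,0],[0,0,0],0.65]
  ]
}}

```text
clock: 15.75
eef_pos: [392.3, -120.7, 224.0]
tool_rot: [-3.141, -0.001, -2.944]
force: [0.7, -0.6, 0.7]
width: 55.1
gripper_force: 0.0
```

```bash
python3 -c "
from h import *
go(onb(4,230))
"
```

```text
t 15.75 pos [ 392.3 -120.7  224. ] shift [112.3 212.6  -1.6] turn [  6.9 -34.4   0. ] q [ 1.04  0.52 -1.16  2.13  0.63  0.89  1.28] F [ 0.65 -0.58  0.71] w 55.1
```

Emit:
{"name": "move_arm", "arguments": {
  "plan": [
    [[10,35,10],[0,0,0],0.65],
    [[10,35,0],[1,-5,0],0.65],
    [[18,35,0],[1.2,-6,0],0.65],
    [[18,35,0],[1.2,-6,0],0.65],
    [[18,35,0],[1.2,-6,0],0.65],
    [[18,35,0],[1.2,-6,0],0.65],
    [[18,3,-8],[1.1,-5.4,0],0.65],
    [[0,0,0],[0,0,0],0.65]
  ]
}}

```text
clock: 16.75
eef_pos: [485.0, 56.2, 229.6]
tool_rot: [-3.107, 0.489, -2.944]
force: [-0.1, -0.0, 0.1]
width: 55.8
gripper_force: 0.0
```

```bash
python3 -c "
from h import *
go(onb(4,180))
"
```

```text
t 16.75 pos [485.   56.2 229.6] shift [ 47.7  41.3 -48.1] turn [ 3.  -6.5  1. ] q [ 0.39  0.33 -0.75  2.38  1.52  0.29  0.04] F [-0.13 -0.01  0.12] w 55.8
```

Emit:
{"name": "move_arm", "arguments": {
  "plan": [
    [[7,12,0],[1,-2,0.3],0.65],
    [[7,12,0],[1,-2,0.3],0.65],
    [[6,12,-7],[1,-2.5,0.4],0.65],
    [[14,3,-20],[0,0,0],0.65],
    [[14,3,-20],[0,0,0],0.65],
    [[0,0,0],[0,0,0],0.65]
  ]
}}

```text
clock: 17.5
eef_pos: [533.4, 97.1, 181.4]
tool_rot: [3.139, 0.608, -2.95]
force: [-1.2, -0.1, 0.6]
width: 55.7
gripper_force: 0.0
```

```bash
python3 -c "
from h import *
go(onb(4,114))
"
```

```text
t 17.5 pos [533.4  97.1 181.4] shift [ 36.4   7.9 -54.1] turn [-0.1 -0.2  0.3] q [ 0.38  0.59 -0.91  2.42  2.13  0.61 -0.57] F [-1.19 -0.13  0.61] w 55.7
```

Emit:
{"name": "move_arm", "arguments": {
  "plan": [
    [[12,3,-17],[0,0,0.3],0.65],
    [[12,2,-18],[0,0,0],0.65],
    [[12,3,-17],[0,0,0],0.65],
    [[0,0,0],[0,0,0],0.65],
    [[0,0,0],[0,0,0],0],
    [[0,0,0],[0,0,0],0],
    [[0,0,0],[0,0,0],0],
    [[-4,-1,9],[0,0,0],0],
    [[-5,-1,9],[0,0,0],0],
    [[0,0,0],[0,0,0],0]
  ]
}}

```text
clock: 18.75
eef_pos: [560.6, 103.6, 150.3]
tool_rot: [-3.141, 0.614, -2.941]
force: [0.5, -0.5, -1.3]
width: 32.1
gripper_force: 59.5
```

```bash
python3 -c "
from h import *
heft();go(onb(4,230))
"
```

```text
F [ 0.3  -0.41 -0.87 -0.16  0.7  -0.  ] sd [0.44 0.17 0.39 0.02 0.04 0.02]
t 19.0 pos [560.7 103.8 148.8] shift [-56.2 -11.8  73.6] turn [-0.1  0.  -0.1] q [ 0.35  0.71 -0.89  2.38  2.2   0.68 -0.58] F [-1.12  0.34 -0.35] w 32.2
```

Slot 4 reads about -0.9 N, so it is empty. I carry it to the near half of the crate.

Emit:
{"name": "move_arm", "arguments": {
  "plan": [
    [[-13,-3,19],[0,0,0],0],
    [[-13,-2,20],[0,0,0],0],
    [[-14,-3,20],[0,0,0],0],
    [[-14,-3,20],[0,0,0],0],
    [[-15,-20,20],[-1.4,6.9,0],0],
    [[-15,-35,15],[-1.4,6.9,0],0],
    [[-15,-35,0],[-1.4,6.9,0],0],
    [[-15,-35,0],[-1.4,6.9,0],0],
    [[-15,-35,0],[-1.4,6.9,0],0],
    [[-15,-35,0],[0,0,0],0]
  ]
}}

```text
clock: 20.25
eef_pos: [451.9, -57.2, 228.1]
tool_rot: [-3.05, 0.256, -2.934]
force: [-0.3, -0.5, -0.0]
width: 32.1
gripper_force: 59.6
```

```bash
python3 -c "
from h import *
go(C+[-7,44,125],RD)
"
```

```text
t 20.25 pos [451.9 -57.2 228.1] shift [ -98.9 -185.8 -103.1] turn [ 2.1 15.4  0.1] q [ 0.79  0.38 -0.97  2.26  0.8   0.53  0.98] F [-0.27 -0.45 -0.02] w 32.1
```

Emit:
{"name": "move_arm", "arguments": {
  "plan": [
    [[-16,-31,0],[0.5,4,0],0],
    [[-16,-31,0],[0.5,4,0],0],
    [[-16,-31,0],[0.5,4,0],0],
    [[-17,-31,0],[0.6,3.4,0],0],
    [[-17,-31,0],[0,0,0],0],
    [[-17,-31,0],[0,0,0],0],
    [[0,0,0],[0,0,0],0]
  ]
}}

```text
clock: 21.12
eef_pos: [349.1, -245.6, 226.7]
tool_rot: [-3.139, -0.004, -2.95]
force: [0.2, 0.5, -0.8]
width: 32.5
gripper_force: 59.7
```

```bash
python3 -c "
from h import *
go(C+[-7,44,125],RD)
"
```

```text
t 21.125 pos [ 349.1 -245.6  226.7] shift [   3.9    2.6 -101.7] turn [ 0.2 -0.2  0.3] q [ 1.31  0.51 -1.09  2.09  0.6   0.9   1.63] F [ 0.2   0.52 -0.77] w 32.5
```

Emit:
{"name": "move_arm", "arguments": {
  "plan": [
    [[2,2,-30],[0,0,0],0],
    [[2,1,-30],[0,0,0],0],
    [[0,0,-25],[0,0,0],0],
    [[0,0,-8],[0,0,0],0],
    [[0,0,-3],[0,0,0],0],
    [[0,0,0],[0,0,0],0]
  ]
}}

```text
clock: 21.88
eef_pos: [355.5, -240.4, 132.0]
tool_rot: [-3.138, -0.001, -2.945]
force: [0.2, -0.7, -1.1]
width: 32.4
gripper_force: 59.7
```

Emit:
{"name": "move_arm", "arguments": {
  "plan": [
    [[0,0,-3],[0,0,0],0],
    [[0,0,0],[0,0,0],0]
  ]
}}

```text
clock: 22.12
eef_pos: [355.2, -240.7, 128.8]
tool_rot: [-3.138, -0.002, -2.945]
force: [0.6, -0.0, -1.1]
width: 32.3
gripper_force: 59.7
```

Emit:
{"name": "move_arm", "arguments": {
  "plan": [
    [[0,0,-2],[0,0,0],0],
    [[0,0,0],[0,0,0],0]
  ]
}}

```text
clock: 22.38
eef_pos: [355.9, -240.9, 128.6]
tool_rot: [-3.135, -0.001, -2.945]
force: [-4.3, 0.2, 25.5]
width: 32.2
gripper_force: 62.5
```

It has touched the crate floor. I release it and retreat.

Emit:
{"name": "move_arm", "arguments": {
  "plan": [
    [[0,0,1],[0,0,0],0.65],
    [[0,0,0],[0,0,0],0.65],
    [[0,0,0],[0,0,0],0.65],
    [[0,0,30],[0,0,0],0.65],
    [[0,0,50],[0,0,0],0.65],
    [[0,0,60],[0,0,0],0.65],
    [[20,40,40],[0,0,0],0.65],
    [[20,50,0],[0,0,0],0.65],
    [[0,50,0],[0,0,0],0.65],
    [[0,0,0],[0,0,0],0.65]
  ]
}}

```text
clock: 23.62
eef_pos: [394.9, -96.9, 307.9]
tool_rot: [-3.138, -0.002, -2.938]
force: [-0.3, -0.2, -0.4]
width: 55.2
gripper_force: 0.0
```

```bash
python3 -c "
from h import *
go(C,RD)
a=cams.get_image('side')[90:310,180:470];b=cams.get_image('top')[120:330,160:480]
a,b=[cv2.resize(x,(600,int(600*x.shape[0]/x.shape[1]))) for x in (a,b)]
cv2.imwrite('pics/end.png',cv2.resize(np.vstack([a,b]),None,fx=.69,fy=.69))
"
```

```text
t 23.625 pos [394.9 -96.9 307.9] shift [ -34.9 -190.1 -307.9] turn [ 0.2 -0.1 -0.4] q [ 1.07  0.35 -1.18  2.01  0.38  1.03  1.48] F [-0.27 -0.24 -0.44] w 55.2
```

View pics/end.png

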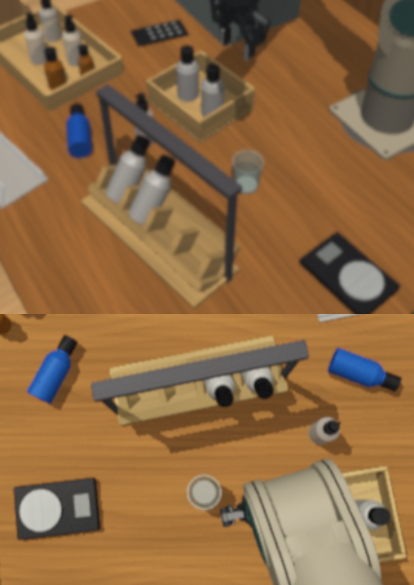

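Both empties stand in the crate, both full bottles lean in slots 1 and 2, and the scales, beaker and spray are where they were. I hand the job in.

```bash
python3 -c "
from cell import ctrl
print(ctrl.finish_job())"
```

```text
the job is handed in; nothing more can be done
None
```

The job is handed in at about 24 s: the two empties (slots 3 and 4) stand in the crate, and the two full bottles lean back in slots 1 and 2; the last pictures show the scales, beaker and spray where they were.

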